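Close the split test fixture over a cap and hold it shut

TASK

A cap waits in the lower half of the split leak-test fixture. Lift the yellow cover plate off the fixture's dowels and set it down gently, flat on the bare bench beside the fixture; then seat the blue upper half on the two dowels, press it fully down against its spring pins until the two halves meet, and finish while still holding it pressed shut. Leave the timer, the tube packs and the label roll where they are.

Things in the scene. Friction and masses are not known exactly. Their poses are not given: they have to be found in the camera images.
- lower_half: Lower half, fixed to the bench: aluminium block 60 (x) x 108 (y) mm on a dark flange 70 x 120 x 8 mm. Origin: centre of its underside, z up, long axis (y) within 0.35 rad of world x; top face at z = 45 mm, where the halves meet. In the middle sits a red cap whose spout rises 2 mm above the top face. Four brass spring pins (6 mm diameter, x +-22, y +-26 mm) stand 6 mm proud of the top face.
- dowel_a (a point): Centre of the foot of one dowel, on the lower half's top face at its x = 0, y = +40 mm, 45 mm above the bench. Steel, 10 mm diameter, 20 mm tall: straight for 13 mm, then tapering to 4 mm diameter at the tip, 65 mm above the bench. The other dowel is the same, at y = -40 mm.
- upper_half: Loose upper half, about 0.25 kg: blue plate 60 (x) x 108 (y) x 24 mm with 12.5 mm through holes at y = +40 and -40 mm for the dowels, a 20 mm bore between them. Starts flat on the bench, y within 0.35 rad of world x. Origin: centre of its underside, z up. Fits the dowels either way round. Resting on the spring pins its underside is 51 mm above the bench; pressed shut, 45 mm.
- upper_grip (a point): Centre of the upper half's black bar handle, 62 mm above the middle of its underside; axes as the upper half. Bar 14 mm wide (x), 74 mm long (y), 14 mm high, on two 10 x 10 mm posts at y = +-29 mm; 31 mm clear under the bar.
- cover_plate: Loose yellow cover plate, about 0.1 kg, 60 (x) x 108 (y) x 6 mm with 13 mm through holes at y = +40 and -40 mm. Starts on the lower half with the dowels through its holes, resting on the spring pins, underside 51 mm above the bench. Origin: centre of its underside, z up.
- cover_grip (a point): Centre of the cover plate's black bar handle, 40 mm above the middle of its underside; axes as the cover plate. Bar 12 mm wide (x), 74 mm long (y), 12 mm high, on two 10 x 10 mm posts at y = +-29 mm; 28 mm clear under the bar.
- spring_pins (a joint): Travel of the four spring pins, which move together: 0 m = fully out, 6 mm proud of the lower half's top face; 0.006 = pushed flush. They push up with 5 N in all at 0 and 10 N at 0.006, so the upper half does not close by its own weight and springs up if let go. Once flush, the halves meet face to face, rigidly.
- timer: White timer with coloured buttons, 62 x 62 x 22 mm, loose on the bench; leave it alone. Origin at the centre of its underside.
- tube_pack: Bagged white filter tube with a red and a blue end, 53 (x) x 253 (y) x 45 mm, loose at the back of the bench; leave it alone. Origin at the centre of its underside.
- label_roll: White roll of labels, 59 mm diameter x 30 mm high, loose; leave it alone. Origin at the centre of its underside.
- bare_bench (a point): A fixed point on the bare bench top behind the fixture, z = 0. The bench is always empty for 30 mm before and behind it (x) and 80 mm to its left and right (y), so the cover plate can be laid there; other bare bench beside the fixture serves as well.
- sealer_lever (a point): A fixed point: the near end of the raised lever of the hand sealer on the left, 0.28 m above the bench. From there the lever (30 mm wide) slopes down away from the robot along x to the sealer's far end. The lever is rigid: swing the arm past it with care.
- lamp_end (a point): A fixed point: underside of the left end of the white tube lamp that hangs level over the bench, 0.49 m above it. From there the lamp, 60 mm thick, runs 0.6 m to the right (along -y); keep the arm clear of it.

How it is judged:
On the way, in this order (a step that is already met when the one before it is completed fails the run):
1. the cover plate lies flat on the bench, clear of the fixture (height (world z) of cover_plate below 0.006 m and angle between cover_plate's own z axis and vertical below 0.08 rad and horizontal distance between cover_plate and lower_half above 0.06 m), for 0.2 s.
2. the upper half is on both dowels (z of upper_half in the frame of lower_half below 0.056 m and horizontal distance between upper_half and lower_half below 0.004 m and angle between the y axis of upper_half and the y axis of lower_half, either way round below 0.1 rad), for 0.1 s.
At the end, for the whole second after the job is handed in: Upper half pressed shut by the robot (touch over 3 N), at rest: gap under 1.5 mm, centred within 3 mm, in line within 0.08 rad either way round, tilt under 0.035 rad, pins in over 4.5 mm. Cover still, flat on the bench (within 6 mm, tilt under 0.08 rad), centre over 60 mm from the fixture's (all of step 1 and z of upper_half in the frame of lower_half below 0.0465 m and horizontal distance between upper_half and lower_half below 0.003 m and angle between the y axis of upper_half and the y axis of lower_half, either way round below 0.08 rad and angle between upper_half's own z axis and vertical below 0.035 rad and value of joint spring_pins above 0.0045 m and linear speed of each of upper_half, cover_plate below 0.02 m/s and contact force between any of the fingers, the arm and upper_half above 3 N); the arm keeps its last pose, push and grip.
It fails at once if the cover plate is dropped or slammed on the bench (faster than 0.5 m/s close above it) (height (world z) of cover_plate below 0.02 m and linear speed of cover_plate above 0.5 m/s).
It fails at once if the timer is moved more than 30 mm (distance of timer from where it was at the start of the episode above 0.03 m).
It fails at once if the tube pack is moved more than 30 mm (distance of tube_pack from where it was at the start of the episode above 0.03 m).
It fails at once if the label roll is moved more than 30 mm (distance of label_roll from where it was at the start of the episode above 0.03 m).
It also fails if it takes over 58 s, if anything falls off the work surface, if the arm or the gripper's body presses on something with over 40 N, if the wrist force passes 120 N, or if a joint passes its speed limit or range.

ROBOT

A 6-joint arm with a two-finger parallel gripper is mounted at the origin on a cart in front of the work surface, level with it; the furniture and walls round the work are solid. World frame = base frame: x ahead of the robot, y to its left, z up, the work surface at z = 0. Lengths are in m, angles in rad, forces in N, time in s.
With the tool pointing down it reaches from about 0.325 to 1 m from the base axis. Payload 5.1 kg.
Tool frame: the origin (TCP) lies at the very end of the fingers, on their centre line; the grasp point (between the pads) lies 19 mm behind it; z points along the fingers, y is the line along which they close (so a half turn about z gives the same grasp; the last joint's range is limited). The gripper opens to 85 mm and grips with 20 to 120 N. Pads are 22 mm wide; open, the fingers measure 114 mm over their backs; the gripper's body (76 mm by 85 mm) begins 54 mm behind the grasp point. The pads swing forward as they close: fully open they stand 13 mm farther back than shut.
Start: joints at [1.247, 0.124, 1.65, -0, 1.367, -0.083], TCP at [0.155, 0.631, 0.231] pointing down, gripper open.
Joint ranges: [-2.61, 2.61], [-1.02, 2.33], [0.03, 2.71], [-1.35, 4.49], [0.32, 2.68], [-2.91, 2.91]. Speed limits (rad/s): [2.57, 2.57, 3.14, 3.14, 3.14, 3.14].

INTERFACE

Orientations are given as a unit quaternion [w, x, y, z].
In Python, from cell import * gives the robot as it stands.
- The arm moves only by the shell command python3 -m jog 'ROWS' [FORCE]. ROWS is JSON, a list of rows, each a list of 3 entries, a list of its own where there are three numbers: the shift along the tool's x, y, z in m, then the turn, a rotation vector about the tool's x, y, z in rad, then the gripper's target within -1 to 1 (shut at 1, half-way at 0, fully open at -1). A call has 1 to 5 rows; each row is the pose to reach, as a shift and turn from the pose commanded when the call began, along the tool's axes at that moment; what a row does not reach only later rows make up. A row lasts 1/10 s, in which the tool goes at most 50 mm and 8.59 degrees, less where a joint would pass 70% of its speed; a pose out of reach is approached as far as the arm can. A call with a gripper value outside its range is refused whole. The fingers move at their own pace and stop on an object; FORCE is the grip in N (left out, the last holds). Time passes only in rows, so rows that repeat a pose let the fingers close. It gives the time, the measured TCP pose, the force, the opening and the grip force at its end, in the units of the state.
- read_state(): the state, without advancing time (a new reading comes with each control period).
- read_camera(name): name is "side" or "top"; returns the picture (400x640x3 uint8, red, green, blue); there is no depth.
- camera_params(name): a dict with "fx", "fy", "cx", "cy" (pixels), "eye" and "orientation" of the camera in the world. Camera axes: x right, y down, z forward; pixel columns grow to the right and rows downward; lengths in m; the calibration is good to about 2 mm. A picture is of the moment at which its call begins. camera_params takes no time and is no camera call.
- job_done(): hands the job in; it is judged then, once.
Trained networks look in the newest picture that a camera, given by its name, has taken for a name from the list of things; names that differ only in an ending like _2 or _b are one class to them, and where a whole thing is asked for, a point or a joint stands for the part that bears it (a point fixed in the world has none). Each returns a list of dicts, best first, with "confidence" (0 to 1); they miss things now and then, are a little off and sometimes report something else, mostly with a low value. They report only what shows in the picture. A call takes as long as a camera call.
- boxes_of(target, camera): "at" ([x, y, z] in m, in the coordinates of the camera as it stood for that picture, good to about 4 mm: the middle of the surface that is visible of it).
The state is a dict: "t": time; "q": joint angles; "qd": joint speeds; "joint_torque": joint torques, N m; "position": TCP position; "tcp_rot": TCP orientation; "ft_force": force on the tool from outside, world axes, zero at the start; "wrist_torque": the same for the moment, N m; "grip_width": finger opening in m; "gripper_force": force on a finger pad.
Only numpy, scipy, OpenCV 4.12 (cv2) and the standard library are available. Lean on these libraries where they do the work, as an engineer would, in place of code of your own. Each camera call takes 0.05 s, during which the arm holds its last target. There are 200 camera calls.

## Working session

There is one attempt and no reset: what is moved stays moved. The work goes in short steps, Python scripts to look and compute and a shell command to move; the robot and the scene stay as the last step left them, time stands still between calls to the robot, and variables do not carry over. Pictures are saved under pics/ and viewed, at most 10 in all, crops included, and the job is handed in when it is done.

```bash
mkdir -p pics; ls
cat > h.py <<'E'
from cell import *
import numpy as np, cv2
from scipy.spatial.transform import Rotation as R
def rot(q): return R.from_quat([q[1],q[2],q[3],q[0]]).as_matrix()
def cam2w(n,p,P=None):
    P=P or camera_params(n); return rot(P['orientation'])@np.array(p)+np.array(P['eye'])
def snap(n,f):
    im=np.array(read_camera(n)); cv2.imwrite(f'pics/{f}.png',im[:,:,::-1]); return im
def proj(n,w):
    P=camera_params(n); c=rot(P['orientation']).T@(np.array(w)-np.array(P['eye'])); return np.array([P['fx']*c[0]/c[2]+P['cx'],P['fy']*c[1]/c[2]+P['cy']])
def onplane(n,uv,z):
    P=camera_params(n); d=rot(P['orientation'])@np.array([(uv[0]-P['cx'])/P['fx'],(uv[1]-P['cy'])/P['fy'],1]); e=np.array(P['eye']); return e+d*(z-e[2])/d[2]
def tri(uvs):
    A=[];b=[]
    for n,uv in uvs.items():
        P=camera_params(n); M=rot(P['orientation']).T; e=np.array(P['eye'])
        for k,(f,c) in enumerate((('fx','cx'),('fy','cy'))):
            r=M[k]-(uv[k]-P[c])/P[f]*M[2]; A.append(r); b.append(r@e)
    return np.linalg.lstsq(np.array(A),np.array(b),rcond=None)[0]
E
python3 - <<'E'
from h import *
for n in('side','top'):
    snap(n,n+'0'); print(n,camera_params(n))
    for t in('lower_half','dowel_a','upper_half','upper_grip','cover_plate','cover_grip','timer','tube_pack','label_roll'):
        for d in boxes_of(t,n)[:2]: print(t,round(d['confidence'],2),cam2w(n,d['at']).round(4))
s=read_state();print(s['t'],s['position'],s['tcp_rot'],s['grip_width'])
E
```

```text
pics
side {'fx': 472.1262160978678, 'fy': 472.1262160978678, 'cx': 322.7717785839889, 'cy': 196.74092148054964, 'eye': array([ 0.17544172, -0.89264789,  0.94519288]), 'orientation': array([-0.49297267,  0.85488577, -0.14134784,  0.07854327])}
lower_half 0.7 [0.5069 0.2497 0.0204]
lower_half 0.36 [0.5214 0.2712 0.0588]
dowel_a 0.73 [0.5044 0.2507 0.0251]
dowel_a 0.43 [0.5287 0.1125 0.0228]
upper_half 0.7 [0.5258 0.1145 0.0262]
upper_grip 0.63 [0.5375 0.1145 0.0273]
cover_plate 0.97 [0.5191 0.2728 0.058 ]
cover_grip 0.94 [0.5158 0.2711 0.0597]
cover_grip 0.43 [0.505  0.2527 0.0244]
timer 0.89 [ 0.5877 -0.0265  0.0217]
timer 0.59 [ 0.6852 -0.1254  0.0395]
tube_pack 0.86 [ 0.6841 -0.1211  0.0383]
label_roll 0.72 [ 0.4641 -0.0259  0.0312]
top {'fx': 458.98555731849586, 'fy': 458.98555731849586, 'cx': 325.31901913016503, 'cy': 199.4609822302339, 'eye': array([-0.36342055, -0.11780592,  1.66126741]), 'orientation': array([-0.24166531,  0.77517035, -0.55891832,  0.16828283])}
lower_half 0.49 [0.4771 0.2575 0.02  ]
dowel_a 0.72 [0.4774 0.2575 0.0236]
upper_half 0.64 [0.5215 0.1137 0.0251]
upper_grip 0.95 [0.5182 0.1131 0.0209]
cover_plate 0.75 [0.5119 0.2693 0.0573]
cover_grip 0.71 [0.5119 0.2672 0.0584]
cover_grip 0.35 [ 0.6849 -0.1054  0.0451]
timer 0.71 [ 0.58   -0.0222  0.0191]
tube_pack 0.65 [ 0.6847 -0.1016  0.0414]
label_roll 0.52 [ 0.458  -0.0192  0.0336]
1.0 [0.15505105 0.63123634 0.2313081 ] [ 4.56250992e-06  1.20113443e-01  9.92760173e-01 -1.16227770e-05] 0.08535625214910897
```

Run:
```python
from h import *
s=cv2.imread('pics/side0.png');t=cv2.imread('pics/top0.png')
print(proj('side',[.515,.27,.06]),proj('side',[.525,.115,.03]),proj('top',[.515,.27,.06]),proj('top',[.525,.115,.03]))
def crop(im,c,w,h,k):
    x,y=int(c[0]-w/2),int(c[1]-h/2);print(x,y);return cv2.resize(im[y:y+h,x:x+w],None,fx=k,fy=k,interpolation=cv2.INTER_CUBIC)
a=crop(s,proj('side',[.515,.2,.05]),200,150,4);b=crop(t,proj('top',[.515,.2,.05]),160,120,5)
cv2.imwrite('pics/a.png',a);cv2.imwrite('pics/b.png',b)
```

```text
[308.61013732 247.05313708] [327.68050166 284.44923113] [307.34607114 226.87250387] [344.39557284 238.94467875]
215 187
243 172
```

View pics/a.png

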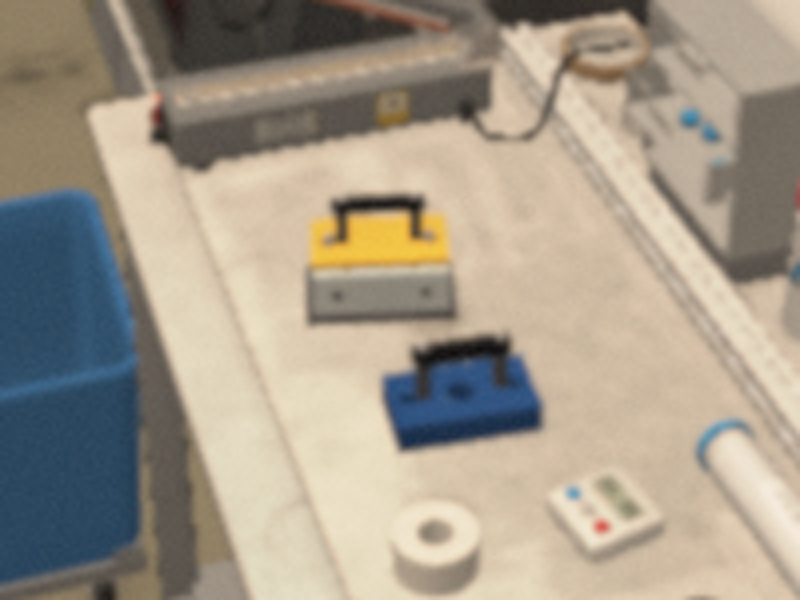

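View pics/b.png

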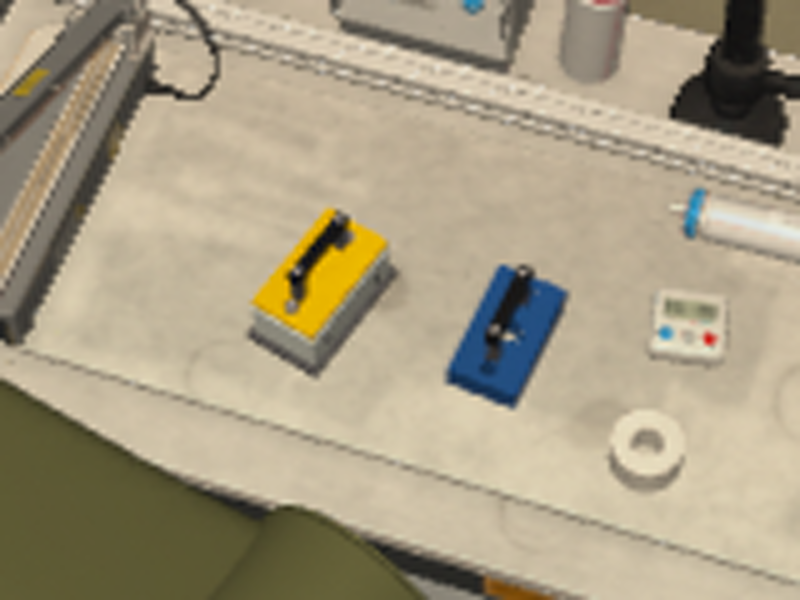

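View pics/side0.png

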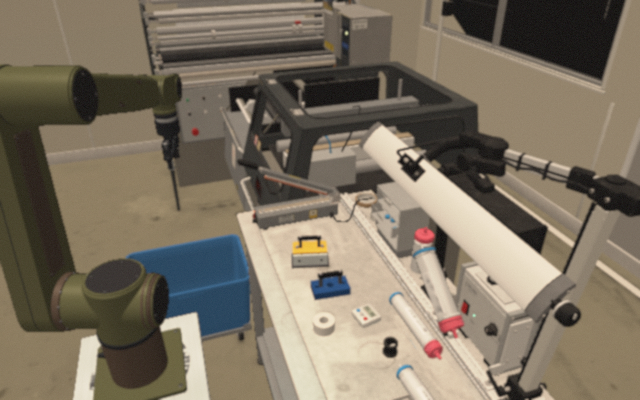

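View pics/top0.png

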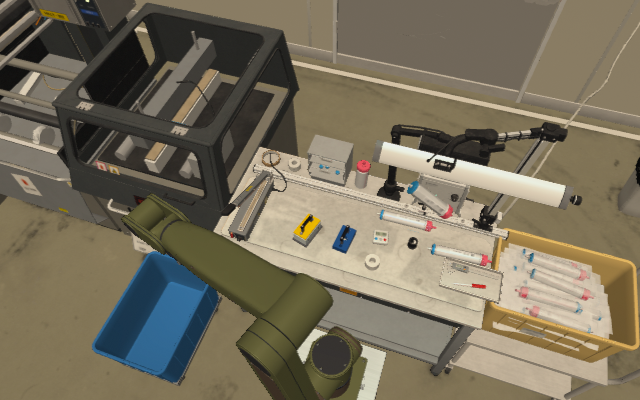

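The side view shows the yellow cover on the fixture at about (310,247) and the blue half at (328,285). The top view shows them at (307,227) and (344,239), matching the network results. The lamp is well to the right, and the arm starts left-front near the sealer. Next I'll fit both plates' poses from their colour silhouettes in the two views.

```bash
cat > fit.py <<'E'
from h import *
from scipy.optimize import minimize
K=8
def mask(im,c,thr,ctr,r=34):
    h=cv2.cvtColor(im,cv2.COLOR_RGB2HSV); x0,y0=int(ctr[0]-r),int(ctr[1]-r)
    sub=cv2.resize(im[y0:y0+2*r,x0:x0+2*r],None,fx=K,fy=K,interpolation=cv2.INTER_CUBIC)
    h=cv2.cvtColor(sub,cv2.COLOR_RGB2HSV); lo,hi=((18,130,110),(34,255,255)) if c=='y' else ((100,120,40),(125,255,255))
    m=cv2.inRange(h,lo,hi); n,l,st,ce=cv2.connectedComponentsWithStats(m)
    m=(l==1+np.argmax(st[1:,4])).astype(np.uint8)
    hull=cv2.convexHull(cv2.findContours(m,0,2)[0][0] if 0 else np.argwhere(m)[:,::-1].astype(np.int32))
    o=np.zeros_like(m);cv2.fillConvexPoly(o,hull,1); return o,x0,y0
def fit(c,H,guess,ims):
    ms={n:mask(ims[n],c,0,proj(n,guess[:3])) for n in ims}
    B=np.array([[sx*.03,sy*.054,z] for sx in(-1,1) for sy in(-1,1) for z in(0,H)])
    PP={n:camera_params(n) for n in ims}
    def cost(p,v=False):
        Rz=R.from_euler('z',p[3]).as_matrix(); W=B@Rz.T+p[:3]; s=0;out=[]
        for n,(m,x0,y0) in ms.items():
            P=PP[n];C=(W-P['eye'])@rot(P['orientation']); uv=C[:,:2]/C[:,2:]*P['fx']+[P['cx'],P['cy']]
            q=((uv-[x0-.5+.5,y0])+.5)*K-.5
            o=np.zeros_like(m);cv2.fillConvexPoly(o,cv2.convexHull(np.round(q*16).astype(np.int32)),1,shift=4)
            e=np.sum(o!=m)/m.sum(); s+=e;out.append(round(float(e),3))
        return out if v else s
    best=None
    for yaw in (-1.9,-1.7,-1.57,-1.4,-1.25):
        x=np.r_[guess[:3],yaw]; S=np.vstack([x]+[x+d for d in np.diag([.008,.008,.008,.15])])
        r=minimize(cost,x,method='Nelder-Mead',options=dict(initial_simplex=S,xatol=1e-5,fatol=1e-5,maxiter=500))
        if best is None or r.fun<best.fun: best=r
    return best.x,cost(best.x,True)
def load(s): return {n:cv2.imread(f'pics/{n}{s}.png')[:,:,::-1].copy() for n in('side','top')}
E
python3 - <<'E'
from fit import *
I=load('0')
for c,H,g in(('y',.006,[.515,.27,.05]),('b',.024,[.523,.114,0.])):
    print(c,*[ (a.round(4) if hasattr(a,'round') else a) for a in fit(c,H,g,I)])
    for n in I: print(n,*[(a.round(4) if hasattr(a,'round') else a) for a in fit(c,H,g,{n:I[n]})])
E
```

```text
y [ 0.5194  0.2751  0.0545 -1.839 ] [0.066, 0.025]
side [ 0.5273  0.3046  0.0318 -1.8462] [0.028]
top [ 0.515   0.2731  0.063  -1.8435] [0.019]
b [ 5.363e-01  1.220e-01 -4.000e-04 -1.689e+00] [0.233, 0.095]
side [ 0.5701  0.2234 -0.0911 -1.6631] [0.037]
top [ 0.573   0.1303 -0.0682 -1.6745] [0.036]
```

Run:
```python
from fit import *
I=load('0');rows=[]
for c,g in(('y',[.5165,.272,.05]),('b',[.525,.114,0.01])):
    r=[]
    for n in I:
        m,x0,y0=mask(I[n],c,0,proj(n,g)); sub=cv2.resize(I[n][y0:y0+68,x0:x0+68],None,fx=8,fy=8,interpolation=cv2.INTER_CUBIC)[:,:,::-1].copy()
        cv2.drawContours(sub,cv2.findContours(m,0,2)[0],-1,(0,0,255),1); r.append(sub[130:410,110:480])
    rows.append(np.hstack(r))
cv2.imwrite('pics/m.png',np.vstack(rows))
```

```text
(no output)
```

View pics/m.png

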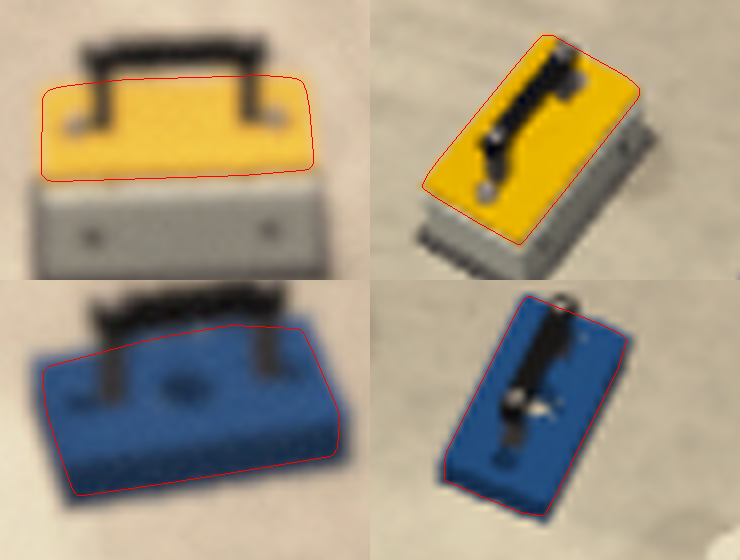

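```bash
python3 - <<'E'
s=open('fit.py').read()
a=s.index("    h=cv2.cvtColor(sub"); b=s.index("    m=cv2.inRange"); 
s=s[:a]+"    f=sub.astype(int); d=f[:,:,0]-f[:,:,2]\n"+s[b:].replace("m=cv2.inRange(h,lo,hi)","m=((d>105) if c=='y' else (d<T)).astype(np.uint8)",1)
open('fit.py','w').write(s.replace("K=8","K=8;T=-8"))
E
python3 - <<'E'
from fit import *
import fit as F
I=load('0')
for T in(-20,-8,0):
  F.T=T
  for c,H,g in(('y',.006,[.515,.27,.05]),('b',.024,[.523,.114,0.])):
    if c=='y' and T!=-8: continue
    print(c,T,*[ (a.round(4) if hasattr(a,'round') else a) for a in fit(c,H,g,I)])
rows=[];F.T=-8
for c,g in(('y',[.5165,.272,.05]),('b',[.525,.114,0.01])):
    r=[]
    for n in I:
        m,x0,y0=mask(I[n],c,0,proj(n,g)); sub=cv2.resize(I[n][y0:y0+68,x0:x0+68],None,fx=8,fy=8,interpolation=cv2.INTER_CUBIC)[:,:,::-1].copy()
        cv2.drawContours(sub,cv2.findContours(m,0,2)[0],-1,(0,0,255),1); r.append(sub[130:410,110:480])
    rows.append(np.hstack(r))
cv2.imwrite('pics/m2.png',np.vstack(rows))
E
```

```text
b -20 [ 0.533   0.1198  0.0052 -1.6798] [0.097, 0.026]
y -8 [ 0.5195  0.2755  0.0548 -1.8434] [0.065, 0.018]
b -8 [ 0.5329  0.1196  0.0049 -1.6749] [0.07, 0.018]
b 0 [ 0.5331  0.119   0.0047 -1.6859] [0.084, 0.028]
```

View pics/m2.png

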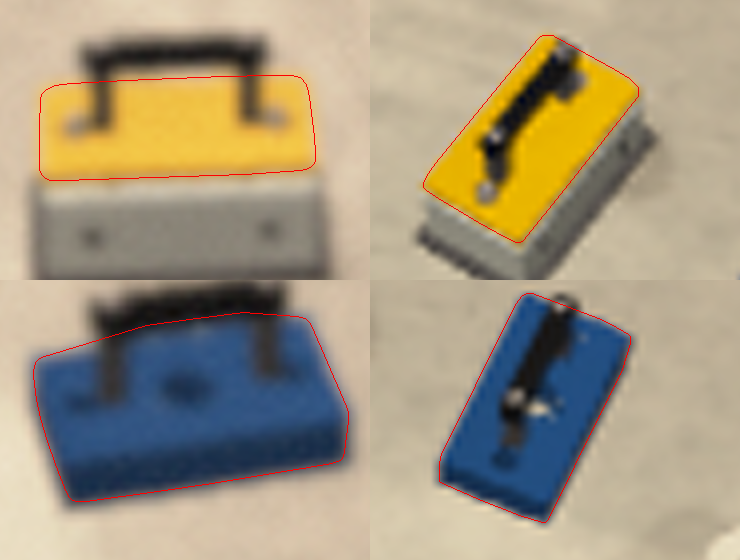

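```bash
python3 - <<'E'
s=open('fit.py').read()
s=s.replace("def fit(c,H,guess,ims):","def fit(c,H,guess,ims,fz=None):").replace("        Rz=R","        p=np.array(p); p[2]=p[2] if fz is None else fz\n        Rz=R")
open('fit.py','w').write(s)
E
python3 - <<'E'
from fit import *
I=load('0')
for c,H,g in(('y',.006,[.515,.27,.051]),('b',.024,[.523,.114,0.])):
  for k in (I,{'side':I['side']},{'top':I['top']}):
    print(c,list(k),*[ (a.round(4) if hasattr(a,'round') else a) for a in fit(c,H,g,k,g[2])])
E
```

```text
y ['side', 'top'] [ 0.5213  0.2771  0.0531 -1.8398] [0.099, 0.029]
y ['side'] [ 0.5203  0.2805  0.053  -1.8431] [0.051]
y ['top'] [ 0.5217  0.2764  0.0467 -1.8338] [0.02]
b ['side', 'top'] [ 0.5355  0.1206  0.0052 -1.6712] [0.13, 0.021]
b ['side'] [ 0.536   0.1246 -0.0169 -1.6835] [0.064]
b ['top'] [ 0.5357  0.1202 -0.0095 -1.6718] [0.019]
```

Run:
```python
from h import *
s=cv2.imread('pics/side0.png')[140:230,225:345];t=cv2.imread('pics/top0.png')[165:255,205:295]
a=cv2.resize(s,None,fx=4,fy=4,interpolation=2);b=cv2.resize(t,None,fx=4,fy=4,interpolation=2)
cv2.imwrite('pics/lev.png',np.hstack([a,b[:,:310]]))
print(onplane('side',(240,162),.28),onplane('top',(236,208),.28))
```

```text
[0.35744669 0.49457356 0.28      ] [0.38810473 0.48779423 0.28      ]
```

View pics/lev.png

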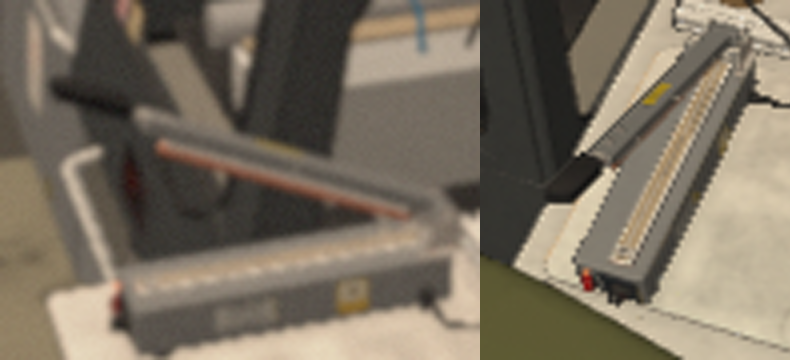

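```bash
cat >> h.py <<'E'
def go(x,y,z,ang):
    "shift and turn in tool axes to reach TCP xyz, pointing down, tool y at world angle ang"
    s=read_state(); M=rot(s['tcp_rot']); c,n=np.cos(ang),np.sin(ang)
    T=np.array([[n,c,0],[-c,n,0],[0,0,-1.]]).T.T
    T=np.array([[n,c,0],[-c,n,0],[0,0,-1.]])
    print(f"t {s['t']:.2f}",(M.T@(np.array([x,y,z])-s['position'])).round(4),R.from_matrix(M.T@T).as_rotvec().round(4),'tcp',np.array(s['position']).round(4),'F',np.array(s['ft_force']).round(1),'w',round(s['grip_width'],4))
E
python3 - <<'E'
from h import *
print(onplane('top',(380,150),.49),onplane('side',(375,135),.49))
go(.26,.35,.231,-.272)
E
python3 -m jog '[[[-0.155,-0.25,0],[0,0,0.75],-1],[[-0.155,-0.25,0],[0,0,0.75],-1],[[-0.155,-0.25,0],[0,0,0.75],-1],[[-0.155,-0.25,0],[0,0,0.75],-1],[[-0.155,-0.25,0],[0,0,0.75],-1]]' 40
```

```text
[0.63466517 0.03715387 0.49      ] [0.64340702 0.09875973 0.49      ]
t: 1.5
position: [0.2325, 0.3917, 0.2314]
tcp_rot: [0.0, 0.478, 0.879, 0.0]
ft_force: [1.1, -0.8, 0.3]
grip_width: 0.0851
gripper_force: 0.0Traceback (most recent call last):
  File "<stdin>", line 3, in <module>
  File "h.py", line 25, in go
    print(f"t {s['t']:.2f}",(M.T@(np.array([x,y,z])-s['position'])).round(4),R.from_matrix(M.T@T).as_rotvec().round(4),'tcp',np.array(s['position']).round(4),'F',np.array(s['ft_force']).round(1),'w',round(s['grip_width'],4))
                                                                             ~~~~~~~~~~~~~^^^^^^^
  File "scipy/spatial/transform/_rotation.pyx", line 1143, in scipy.spatial.transform._rotation.Rotation.from_matrix
ValueError: Non-positive determinant (left-handed or null coordinate frame) in rotation matrix 0: [[ 3.11866396e-02 -9.99513578e-01  1.18510598e-05]
 [-9.99513578e-01 -3.11866393e-02  2.19812227e-05]
 [ 2.16009358e-05  1.25308156e-05  1.00000000e+00]].
```

```bash
sed -i 's/T=np.array(\[\[n,c,0\],\[-c,n,0\],\[0,0,-1.\]\])$/T=np.array([[-n,c,0],[c,n,0],[0,0,-1.]])/; /\.T\.T$/d' h.py
python3 -c "
from h import *
go(.519,.276,.16,-.272)"
```

```text
t 1.50 [-0.2529  0.1776  0.0715] [ 5.000e-04 -1.000e-04  8.467e-01] tcp [0.2325 0.3917 0.2314] F [ 1.1 -0.8  0.3] w 0.0851
```

```bash
python3 -m jog '[[[-0.25,0.178,0.07],[0,0,0.84],-1],[[-0.25,0.178,0.07],[0,0,0.84],-1],[[-0.25,0.178,0.07],[0,0,0.84],-1],[[-0.25,0.178,0.07],[0,0,0.84],-1],[[-0.25,0.178,0.07],[0,0,0.84],-1]]'
python3 -m jog '[[[0,0,0],[0,0,0],-1],[[0,0,0],[0,0,0],-1]]'
python3 - <<'E'
from h import *
go(.519,.276,.16,-.272)
snap('side','side1');snap('top','top1')
a=cv2.imread('pics/side1.png');b=cv2.imread('pics/top1.png');out=[]
for n,im in(('side',a),('top',b)):
    p=proj(n,read_state()['position']);x,y=int(p[0])-40,int(p[1])-35;print(n,p,x,y)
    out.append(cv2.resize(im[y:y+90,x:x+80],None,fx=5,fy=5,interpolation=2))
cv2.imwrite('pics/g1.png',np.hstack(out))
E
```

```text
t: 2.0
position: [0.4612, 0.3038, 0.1757]
tcp_rot: [0.0, 0.767, 0.642, 0.001]
ft_force: [0.2, 0.3, 0.8]
grip_width: 0.0855
gripper_force: 0.0
t: 2.2
position: [0.4599, 0.3041, 0.1751]
tcp_rot: [-0.0, 0.765, 0.644, -0.001]
ft_force: [-0.2, -0.1, -0.1]
grip_width: 0.0854
gripper_force: 0.0
t 2.20 [-0.0176  0.0631  0.015 ] [-0.0014  0.0008  0.1004] tcp [0.4599 0.3041 0.1751] F [-0.2 -0.1 -0.1] w 0.0854
side [286.9457048 213.4181974] 246 178
top [292.33819386 220.77066292] 252 185
```

View pics/g1.png

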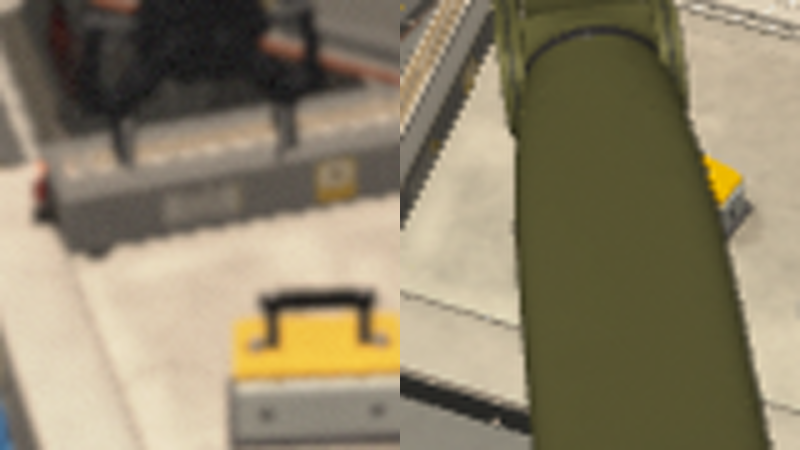

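The fingers show in the side view at about px (271,211) and (303,209), close to the projection (287,213) once the open-finger offset is allowed for. The calibration is therefore good, though the arm hides the top view here.

```bash
python3 -m jog '[[[-0.019,0.065,0.02],[0,0,0.1],-1],[[-0.019,0.065,0.02],[0,0,0.1],-1],[[-0.019,0.065,0.02],[0,0,0.1],-1]]'
python3 -m jog '[[[0,0,0],[0,0,0],-1]]'
python3 - <<'E'
from h import *
go(.521,.278,.072,-.272)
snap('side','side2')
a=cv2.imread('pics/side2.png')
p=proj('side',read_state()['position']);x,y=int(p[0])-40,int(p[1])-35;print(p,x,y)
cv2.imwrite('pics/g2.png',cv2.resize(a[y:y+80,x:x+80],None,fx=7,fy=7,interpolation=2))
E
```

```text
t: 2.6
position: [0.5204, 0.275, 0.1555]
tcp_rot: [0.0, 0.796, 0.606, -0.0]
ft_force: [-0.4, 1.1, -0.4]
grip_width: 0.0854
gripper_force: 0.0
t: 2.7
position: [0.5193, 0.276, 0.1562]
tcp_rot: [-0.0, 0.795, 0.606, 0.0]
ft_force: [-0.2, -0.3, -0.1]
grip_width: 0.0854
gripper_force: 0.0
t 2.70 [0.0023 0.0011 0.0842] [-0.0002 -0.0005  0.0033] tcp [0.5193 0.276  0.1562] F [-0.2 -0.3 -0.1] w 0.0854
[308.68892552 220.15481898] 268 185
```

View pics/g2.png

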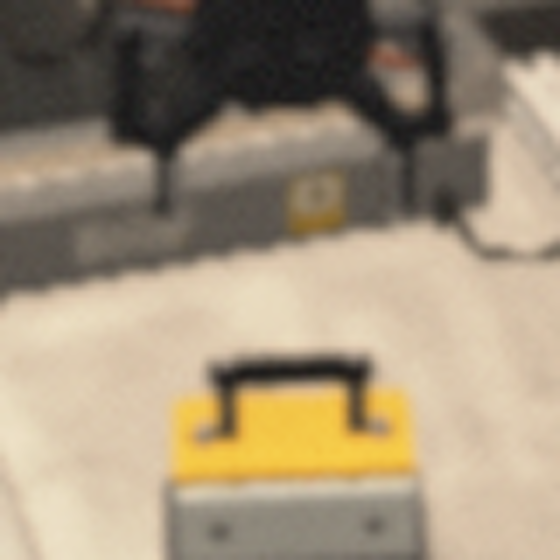

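The fingers spread along the bar (tips at px (291,215) and (326,215), bar (299–320,238)). I mixed up the plate axes, so I need a quarter turn. I'll check the last joint first.

```bash
python3 -c "
from h import *
print(np.array(read_state()['q']).round(3))
go(.521,.278,.15,1.298);go(.521,.278,.15,-1.843)"
```

```text
[0.397 0.047 1.862 0.    1.232 0.665]
t 2.75 [0.0022 0.0013 0.0064] [ 7.0000e-04 -4.0000e-04 -1.5662e+00] tcp [0.5192 0.2762 0.1564] F [-0.2  0.4  0. ] w 0.0859
t 2.75 [0.0022 0.0013 0.0064] [-4.0000e-04 -7.0000e-04  1.5748e+00] tcp [0.5192 0.2762 0.1564] F [-0.2  0.4  0. ] w 0.0859
```

```bash
python3 -m jog '[[[0,0,0],[0,0,-0.75],-1],[[0,0,0],[0,0,-0.75],-1],[[0,0,0],[0,0,-0.75],-1],[[0,0,0],[0,0,-0.75],-1],[[0,0,0],[0,0,-0.75],-1]]'
python3 -m jog '[[[0.0025,-0.001,0],[0,0,-0.816],-1],[[0.0025,-0.001,0],[0,0,-0.816],-1],[[0.0025,-0.001,0],[0,0,-0.816],-1],[[0.0025,-0.001,0],[0,0,-0.816],-1],[[0.0025,-0.001,0],[0,0,-0.816],-1]]'
python3 -m jog '[[[0,0,0],[0,0,0],-1],[[0,0,0],[0,0,0],-1]]'
python3 - <<'E'
from h import *
go(.521,.278,.072,1.298)
for p in((255,232),(273,184),(247,240),(275,187),(323,192),(285,183),(293,206),(270,215),(258,245)): print(p,onplane('top',p,0).round(3))
E
```

```text
t: 3.25
position: [0.5191, 0.2764, 0.1567]
tcp_rot: [0.0, 0.515, 0.857, 0.001]
ft_force: [-0.0, -0.1, 0.5]
grip_width: 0.0851
gripper_force: 0.0
t: 3.75
position: [0.517, 0.2781, 0.1567]
tcp_rot: [0.0, 0.165, 0.986, 0.0]
ft_force: [-0.7, -0.3, -0.1]
grip_width: 0.0854
gripper_force: 0.0
t: 3.95
position: [0.5175, 0.2777, 0.1564]
tcp_rot: [0.0, 0.17, 0.985, 0.0]
ft_force: [0.4, 0.2, -0.3]
grip_width: 0.0851
gripper_force: 0.0
t 3.95 [-0.0031  0.0014  0.0844] [ 0.0007  0.0006 -0.0696] tcp [0.5175 0.2777 0.1564] F [ 0.4  0.2 -0.3] w 0.0851
(255, 232) [0.456 0.484 0.   ]
(273, 184) [0.71  0.507 0.   ]
(247, 240) [0.41 0.5  0.  ]
(275, 187) [0.697 0.492 0.   ]
(323, 192) [ 0.739  0.28  -0.   ]
(285, 183) [0.732 0.458 0.   ]
(293, 206) [0.627 0.379 0.   ]
(270, 215) [0.553 0.457 0.   ]
(258, 245) [0.403 0.448 0.   ]
```

```bash
python3 -m jog '[[[-0.003,0.0015,0.05],[0,0,-0.07],-1],[[-0.003,0.0015,0.084],[0,0,-0.07],-1],[[-0.003,0.0015,0.084],[0,0,-0.07],-1],[[-0.003,0.0015,0.084],[0,0,-0.07],-1]]'
python3 -m jog '[[[0,0,0],[0,0,0],0.4],[[0,0,0],[0,0,0],0.4],[[0,0,0],[0,0,0],0.4]]' 20
python3 - <<'E'
from h import *
go(.521,.278,.072,1.298)
snap('side','side3')
a=cv2.imread('pics/side3.png')
p=proj('side',read_state()['position']);x,y=int(p[0])-40,int(p[1])-50;print(p,x,y)
cv2.imwrite('pics/g3.png',cv2.resize(a[y:y+80,x:x+80],None,fx=7,fy=7,interpolation=2))
E
```

```text
t: 4.35
position: [0.5211, 0.2775, 0.0719]
tcp_rot: [-0.0, 0.135, 0.991, -0.0]
ft_force: [0.4, -0.6, 1.2]
grip_width: 0.0854
gripper_force: 0.0
t: 4.65
position: [0.5227, 0.2778, 0.0738]
tcp_rot: [0.001, 0.135, 0.991, 0.001]
ft_force: [-1.0, -0.0, 0.5]
grip_width: 0.044
gripper_force: 0.0
t 4.65 [ 0.0017 -0.0003  0.0018] [0.0021 0.0027 0.0017] tcp [0.5227 0.2778 0.0738] F [-1.  -0.   0.5] w 0.044
[310.04724277 241.79910239] 270 191
```

View pics/g3.png

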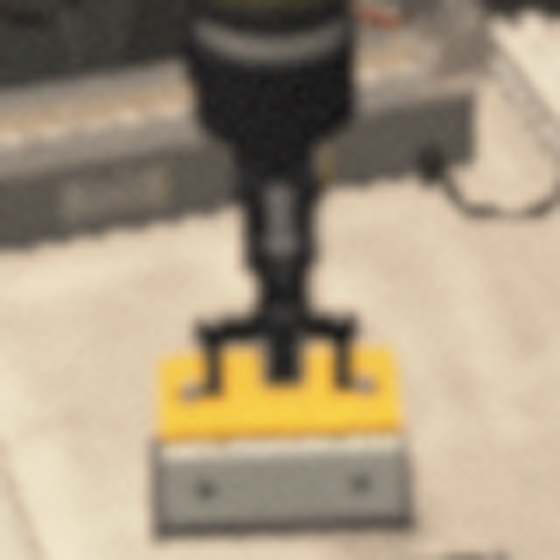

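The fingers straddle the bar, with the near finger at crop x 283 and the posts' middle at 278, so it is within about 2 mm of centre. I'll close now.

```bash
python3 -m jog '[[[0,0,0],[0,0,0],1],[[0,0,0],[0,0,0],1],[[0,0,0],[0,0,0],1],[[0,0,0],[0,0,0],1],[[0,0,0],[0,0,0],1]]' 20
python3 -c "
from h import *
go(.521,.278,.072,1.298);s=read_state();print(s['gripper_force'],s['wrist_torque'])"
```

```text
t: 5.2
position: [0.5217, 0.2772, 0.0721]
tcp_rot: [0.0, 0.135, 0.991, -0.0]
ft_force: [-0.1, -3.0, 2.4]
grip_width: 0.0113
gripper_force: 25.1
t 5.20 [0.0009 0.0006 0.0001] [-0.0002  0.0003  0.0021] tcp [0.5217 0.2772 0.0721] F [-0.1 -3.   2.4] w 0.0113
25.057124197483063 [-0.33911214  0.09199666  0.08735924]
```

```bash
python3 -m jog '[[[0,0,-0.01],[0,0,0],1],[[0,0,-0.03],[0,0,0],1],[[0,0,-0.06],[0,0,0],1],[[0,0,-0.08],[0,0,0],1],[[0,0,-0.08],[0,0,0],1]]' 50
python3 - <<'E'
from h import *
go(.59,.375,.105,1.298);s=read_state();print(s['gripper_force'])
snap('side','side4')
a=cv2.imread('pics/side4.png')
p=proj('side',read_state()['position']);x,y=int(p[0])-40,int(p[1])-40;print(p,x,y)
cv2.imwrite('pics/g4.png',cv2.resize(a[y:y+80,x:x+80],None,fx=7,fy=7,interpolation=2))
E
```

```text
t: 5.7
position: [0.5236, 0.2785, 0.1559]
tcp_rot: [0.003, 0.135, 0.991, 0.002]
ft_force: [0.5, 0.8, -1.2]
grip_width: 0.0112
gripper_force: 52.3
t 5.70 [-0.0379  0.1105  0.0517] [0.0051 0.0055 0.0019] tcp [0.5236 0.2785 0.1559] F [ 0.5  0.8 -1.2] w 0.0112
52.27816879749298
[309.53490202 220.50007316] 269 180
```

View pics/g4.png

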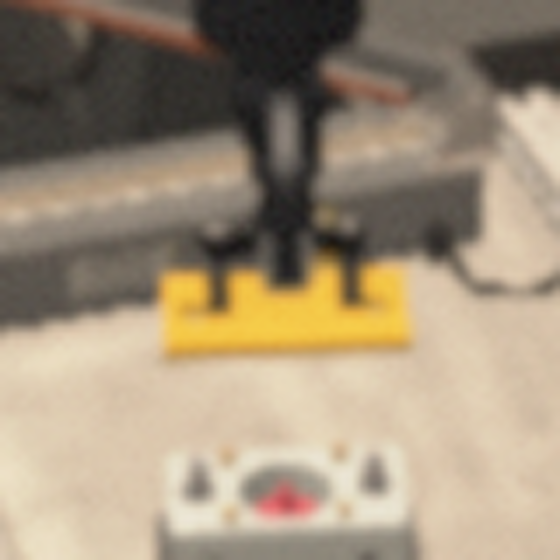

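I've now viewed 11 pictures, one more than the 10 allowed. I won't view any more and will work from numbers only. The last picture showed the cover lifted level, with the dowel tips bared near side px (297,245) and (323,245).

```bash
python3 -m jog '[[[-0.038,0.1105,0],[0,0,0],1],[[-0.038,0.1105,0],[0,0,0],1],[[-0.038,0.1105,0.02],[0,0,0],1],[[-0.038,0.1105,0.05],[0,0,0],1],[[-0.038,0.1105,0.08],[0,0,0],1]]'
python3 - <<'E'
from h import *
go(.59,.375,.03,1.298)
for p in((297.3,245),(322.9,244.6)): print(onplane('side',p,.065).round(4))
E
```

```text
t: 6.25
position: [0.5869, 0.374, 0.0685]
tcp_rot: [-0.001, 0.135, 0.991, -0.001]
ft_force: [-0.5, 0.2, -1.7]
grip_width: 0.0113
gripper_force: 52.2
t 6.25 [-0.0028  0.0019  0.0385] [-0.0014 -0.0019  0.0026] tcp [0.5869 0.374  0.0685] F [-0.5  0.2 -1.7] w 0.0113
[0.4825 0.2855 0.065 ]
[0.5597 0.2612 0.065 ]
```

```bash
python3 -m jog '[[[0,0,0.015],[0,0,0],1],[[0,0,0.03],[0,0,0],1],[[0,0,0.04],[0,0,0],1],[[0,0,0.04],[0,0,0],1],[[0,0,0.04],[0,0,0],1]]'
python3 -c "
from h import *
go(.59,.375,.0211,1.298)"
```

```text
t: 6.75
position: [0.5883, 0.3739, 0.0327]
tcp_rot: [0.001, 0.135, 0.991, 0.0]
ft_force: [-1.0, 0.3, -1.5]
grip_width: 0.011
gripper_force: 52.2
t 6.75 [-0.0013  0.0015  0.0116] [0.0011 0.0011 0.0018] tcp [0.5883 0.3739 0.0327] F [-1.   0.3 -1.5] w 0.011
```

```bash
python3 -m jog '[[[0,0,0.005],[0,0,0],1],[[0,0,0.009],[0,0,0],1],[[0,0,0.012],[0,0,0],1],[[0,0,0.013],[0,0,0],1],[[0,0,0.013],[0,0,0],1]]'
python3 -c "
from h import *
go(.59,.375,.0211,1.298)"
```

```text
t: 7.25
position: [0.588, 0.3736, 0.0212]
tcp_rot: [0.0, 0.135, 0.991, -0.0]
ft_force: [-5.1, -4.0, 9.0]
grip_width: 0.011
gripper_force: 53.7
t 7.25 [-0.0015  0.0019  0.0001] [-0.0004  0.0001  0.002 ] tcp [0.588  0.3736 0.0212] F [-5.1 -4.   9. ] w 0.011
```

```bash
python3 -m jog '[[[0,0,0],[0,0,0],0.4],[[0,0,0],[0,0,0],0.4],[[0,0,0],[0,0,0],0.4],[[0,0,0],[0,0,0],0.4]]' 20
python3 -m jog '[[[0,0,-0.03],[0,0,0],0.4],[[0,0,-0.08],[0,0,0],0.4],[[0,0,-0.13],[0,0,0],-0.2],[[0,0,-0.17],[0,0,0],-0.2],[[0,0,-0.17],[0,0,0],-0.2]]'
python3 - <<'E'
from fit import *
go(.5355,.1206,.13,1.4)
snap('side','side5');snap('top','top5')
I=load('5')
for k in ({'side':I['side']},):
    x,e=fit('y',.006,[.588,.374,0],k,0.);print('cover',x.round(4),e)
x,e=fit('b',.024,[.53,.12,0],I,0.);print('blue',x.round(4),e)
for t in('dowel_a','spring_pins','lower_half'):
    for n in I:
        for d in boxes_of(t,n)[:3]: print(n,t,round(d['confidence'],2),cam2w(n,d['at']).round(4))
E
```

```text
t: 7.65
position: [0.5875, 0.3736, 0.0184]
tcp_rot: [-0.0, 0.135, 0.991, -0.0]
ft_force: [-0.5, -0.3, 0.2]
grip_width: 0.0259
gripper_force: 0.0
t: 8.15
position: [0.5914, 0.3757, 0.1983]
tcp_rot: [0.006, 0.135, 0.991, 0.004]
ft_force: [1.2, 0.5, 0.1]
grip_width: 0.051
gripper_force: 0.0
t 8.15 [-0.0137 -0.2614  0.0658] [ 0.0096  0.0112 -0.1   ] tcp [0.5914 0.3757 0.1983] F [1.2 0.5 0.1] w 0.051
cover [ 5.875e-01  3.796e-01  1.000e-03 -1.861e+00] [0.111]
blue [ 0.5355  0.1206  0.007  -1.6713] [0.132, 0.022]
side dowel_a 0.67 [0.51   0.2599 0.0385]
top dowel_a 0.44 [0.5576 0.2345 0.0388]
side lower_half 0.77 [0.5157 0.2566 0.0318]
top lower_half 0.48 [0.5552 0.2369 0.0363]
top lower_half 0.48 [ 0.4554 -0.0192  0.0318]
```

```bash
python3 -m jog '[[[-0.014,-0.258,0.03],[0,0,-0.17],-0.2],[[-0.014,-0.258,0.03],[0,0,-0.17],-0.2],[[-0.014,-0.258,0.03],[0,0,-0.17],-0.2],[[-0.014,-0.258,0.05],[0,0,-0.17],-0.2],[[-0.014,-0.258,0.065],[0,0,-0.17],-0.2]]'
python3 -m jog '[[[0,0,0],[0,0,0],-0.2],[[0,0,0],[0,0,0],-0.2]]'
python3 -c "
from h import *
go(.5357,.1202,.1,1.470)"
```

```text
t: 9.05
position: [0.5361, 0.1367, 0.1338]
tcp_rot: [0.001, 0.05, 0.999, 0.0]
ft_force: [1.2, 0.5, -0.2]
grip_width: 0.0512
gripper_force: 0.0
t: 9.25
position: [0.535, 0.1374, 0.1318]
tcp_rot: [-0.001, 0.051, 0.999, -0.0]
ft_force: [-0.1, 0.3, 0.1]
grip_width: 0.0513
gripper_force: 0.0
t 9.25 [-0.0026 -0.017   0.0318] [-0.0003 -0.0025 -0.0021] tcp [0.535  0.1374 0.1318] F [-0.1  0.3  0.1] w 0.0513
```

```bash
python3 -m jog '[[[-0.0025,-0.017,0.01],[0,0,0],-0.2],[[-0.0025,-0.017,0.035],[0,0,0],-0.2],[[-0.0025,-0.017,0.06],[0,0,0],-0.2],[[-0.0025,-0.017,0.088],[0,0,0],-0.2],[[-0.0025,-0.017,0.088],[0,0,0],-0.2]]' 20
python3 -m jog '[[[0,0,0],[0,0,0],1],[[0,0,0],[0,0,0],1],[[0,0,0],[0,0,0],1],[[0,0,0],[0,0,0],1],[[0,0,0],[0,0,0],1]]' 20
python3 -c "
from h import *
go(.5357,.1202,.043,1.470)"
```

```text
t: 9.75
position: [0.5343, 0.1221, 0.0418]
tcp_rot: [-0.003, 0.05, 0.999, -0.001]
ft_force: [-1.5, 0.2, -0.9]
grip_width: 0.0515
gripper_force: 0.0
t: 10.25
position: [0.5379, 0.1213, 0.0468]
tcp_rot: [0.001, 0.05, 0.999, 0.0]
ft_force: [1.2, -0.9, 3.7]
grip_width: 0.0139
gripper_force: 20.4
t 10.25 [ 0.0021 -0.0014  0.0038] [ 0.0007  0.0029 -0.0001] tcp [0.5379 0.1213 0.0468] F [ 1.2 -0.9  3.7] w 0.0139
```

```bash
python3 -m jog '[[[0,0,-0.01],[0,0,0],1],[[0,0,-0.04],[0,0,0],1],[[0,0,-0.08],[0,0,0],1],[[0,0,-0.1],[0,0,0],1],[[0,0,-0.1],[0,0,0],1]]' 90
python3 -m jog '[[[0,0,0],[0,0,0],1],[[0,0,0],[0,0,0],1]]'
python3 - <<'E'
from fit import *
go(.5217,.2768,.15,1.298)
snap('side','side6');snap('top','top6');I=load('6')
s=read_state();z=s['position'][2]-.0468;print('under',z)
x,e=fit('b',.024,[.537,.121,z],{'side':I['side']},z);print('blue side',x.round(4),e)
g=I['side'][232:262,285:336].min(2) if 0 else cv2.cvtColor(I['side'],cv2.COLOR_RGB2GRAY)
print(proj('side',[.482,.285,.045]),proj('side',[.482,.285,.065]))
for r in range(240,262): print(r,*[f'{v:3d}' for v in g[r,288:332]])
E
```

```text
t: 10.75
position: [0.5388, 0.1216, 0.1494]
tcp_rot: [0.003, 0.05, 0.999, 0.001]
ft_force: [0.2, 0.3, -2.0]
grip_width: 0.012
gripper_force: 89.3
t: 10.95
position: [0.5349, 0.1211, 0.1427]
tcp_rot: [-0.002, 0.05, 0.999, -0.0]
ft_force: [-0.5, -0.0, -3.0]
grip_width: 0.0122
gripper_force: 89.2
t 10.95 [ 0.0289  0.1536 -0.0073] [-0.0013 -0.0044  0.172 ] tcp [0.5349 0.1211 0.1427] F [-0.5 -0.  -3. ] w 0.0122
under 0.09596763514034148
blue side [ 0.5305  0.1259  0.1047 -1.6891] [0.079]
[297.40007583 250.23895907] [297.19736786 245.12337309]
240 204 206 206 208 205 205 206 205 204 203 199 201 204 203 206 204 204 202 194 188 187 187 182 177 180 191 201 201 202 202 202 202 203 203 202 202 196 167 119  69  43  32  30  30
241 207 204 202 205 206 207 203 205 204 201 203 202 204 203 203 203 206 204 201 199 200 202 198 199 198 202 202 204 201 202 202 203 202 205 203 202 195 167 112  59  35  33  35  23
242 206 205 206 203 203 204 204 205 205 201 203 204 205 204 205 204 206 205 201 203 204 204 204 204 203 204 202 204 204 202 204 205 206 208 207 208 200 168 112  64  43  31  34  28
243 207 207 206 
[... 2703 characters left out ...]
 131 130 142 145 145 143 141 139 140 141 139 141 140 143 136 132 104  86  78  80  81  80  76  81  75  68  63  59  60  74  80  83  75  70  55  47  54  53  59  66
259 214 212 201 164 130 128 138 142 139 137 128 127 129 135 142 140 138 139 138 128 106  81  75  81  76  71  66  69  72  68  61  59  64  74  84  84  78  72  61  55  54  57  62  67
260 214 214 201 160 130 127 138 139 138 132 111 106 119 131 138 137 136 139 138 131 106  80  75  78  76  65  64  62  62  69  65  70  70  77  83  81  80  76  69  66  69  63  69  71
261 215 212 200 165 127 129 140 140 140 129 116 104 116 129 137 135 139 136 137 130 108  83  72  75  79  73  63  66  69  75  77  75  77  80  81  84  85  81  79  79  78  77  80  81
```

```bash
cat > rel.py <<'E'
from fit import *
from scipy.optimize import minimize_scalar
def plate_d(im,c,H,tcp,z,yaw):
    "offset along plate y of plate centre from tcp, side image, with free row shift"
    m,x0,y0=mask(im,c,0,proj('side',[tcp[0],tcp[1],z])); P=camera_params('side')
    B=np.array([[sx*.03,sy*.054,k] for sx in(-1,1) for sy in(-1,1) for k in(0,H)])
    def cost(p):
        W=B@R.from_euler('z',p[2]).as_matrix().T+[tcp[0],tcp[1],z]+p[0]*np.array([-np.sin(yaw),np.cos(yaw),0])
        C=(W-P['eye'])@rot(P['orientation']); uv=C[:,:2]/C[:,2:]*P['fx']+[P['cx'],P['cy']+p[1]]
        q=((uv-[x0,y0])+.5)*K-.5; o=np.zeros_like(m);cv2.fillConvexPoly(o,cv2.convexHull(np.round(q*16).astype(np.int32)),1,shift=4)
        return np.sum(o!=m)/m.sum()
    r=minimize(cost,[0,0,yaw],method='Nelder-Mead',options=dict(initial_simplex=[[0,0,yaw],[.006,0,yaw],[0,1.5,yaw],[0,0,yaw+.06]],xatol=1e-5,fatol=1e-5)); return r.x.round(4),round(r.fun,3)
E
python3 - <<'E'
from rel import *
s=read_state();t=np.array(s['position']);M=rot(s['tcp_rot']);yb=np.arctan2(M[1,1],M[0,1])-np.pi
print(t.round(4),'yaw',yb.round(3),plate_d(load('6')['side'],'b',.024,t,t[2]-.0468,yb))
I0=load('0')['side'];print('cover0',plate_d(I0,'y',.006,[.5217,.2772],.051,-1.842))
g=cv2.cvtColor(load('5')['side'],cv2.COLOR_RGB2GRAY).astype(float)
for c in(297,322,323):
    print(c,[round(float(np.sum(np.arange(c-3,c+4)*np.clip(215-g[r,c-3:c+4],0,None)**2)/np.sum(np.clip(215-g[r,c-3:c+4],0,None)**2)),2) for r in range(244,251)])
for r in range(243,252): print(r,*g[r,316:332].astype(int))
for yaw in(-1.842,):
    l=np.array([-np.sin(yaw),np.cos(yaw),0])
    for k in(-1,1): print(k,proj('side',np.array([.5217,.2772,.045])+k*.04*l).round(2),proj('side',np.array([.5217,.2772,.065])+k*.04*l).round(2))
E
```

```text
[0.5352 0.121  0.1428] yaw -1.672 (array([-0.0056, -0.3259, -1.64  ]), np.float64(0.09))
cover0 (array([-0.0023, -0.3184, -1.8424]), np.float64(0.055))
297 [298.57, 297.73, 296.89, 296.92, 296.94, 296.93, 296.86]
322 [321.95, 322.03, 322.0, 322.01, 322.06, 322.04, 322.13]
323 [323.82, 322.16, 322.0, 322.01, 322.06, 322.04, 322.13]
243 203 193 203 210 216 211 210 212 218 215 203 192 185 185 184 180
244 202 185 196 218 219 209 197 211 223 222 197 180 172 173 171 170
245 208 191 203 219 215 192 173 190 219 223 205 186 185 187 188 188
246 221 217 221 224 207 171 149 170 210 225 216 202 197 200 200 202
247 223 228 228 224 196 157 135 154 199 220 220 208 203 200 204 207
248 216 227 229 222 188 144 121 138 184 218 220 212 203 202 203 207
249 204 225 229 221 185 149 131 144 184 216 221 212 205 204 205 208
250 203 220 226 222 206 185 170 178 203 221 222 213 205 204 204 208
251 209 215 217 221 221 218 213 215 223 226 223 209 201 203 207 212
-1 [297.5  249.65] [297.3  244.54]
1 [322.57 248.74] [322.53 243.64]
```

Run:
```python
from rel import *
import fit as F, rel
s=read_state();t=np.array(s['position']);yb=-1.672
for T in(-25,-15,-8,-2):
    F.T=T
    print(T,plate_d(load('6')['side'],'b',.024,t,t[2]-.0468,yb),plate_d(load('0')['side'],'b',.024,t,0,yb))
F.T=-8
for n,z in(('6',t[2]-.0468),('0',0)):
    m,x0,y0=mask(load(n)['side'],'b',0,proj('side',[t[0],t[1],z])); 
    pts=np.argwhere(m)[:,::-1]; q=cv2.approxPolyDP(cv2.convexHull(pts.astype(np.int32)),8,True)[:,0]
    print(n,((q+.5)/K-.5+[x0,y0]).round(1).tolist())
    l=np.array([.995,-.101]);sx=np.array([-.101,-.995])
    for k in(0,.024): print(k,[proj('side',np.r_[t[:2]+a*.054*l+b*.03*sx,z+k]).round(1).tolist() for a,b in((-1,-1),(1,-1),(1,1),(-1,1))])
```

```text
-25 (array([-0.0058, -0.7879, -1.7648]), np.float64(0.159)) (array([-1.0000e-03, -8.7500e-01, -1.7316e+00]), np.float64(0.111))
-15 (array([-0.0055, -0.5373, -1.7153]), np.float64(0.115)) (array([-2.0000e-04, -1.0234e+00, -1.6759e+00]), np.float64(0.074))
-8 (array([-0.0055, -0.1682, -1.6497]), np.float64(0.09)) (array([-0.002 , -0.8483, -1.6798]), np.float64(0.067))
-2 (array([-0.0057, -0.4956, -1.6613]), np.float64(0.06)) (array([-2.0000e-04, -6.8940e-01, -1.6758e+00]), np.float64(0.074))
6 [[348.7, 266.8], [313.6, 272.4], [309.2, 265.1], [308.1, 255.7], [323.2, 252.3], [343.6, 250.2], [348.9, 260.1]]
0 [[309.8, 261.0], [345.8, 255.8], [351.3, 268.4], [314.1, 273.9]]
0.024 [[309.7, 254.4], [345.9, 249.2], [351.5, 261.6], [314.0, 267.2]]
0 [[349.3, 292.4], [347.3, 293.8], [315.7, 298.4], [311.9, 290.3], [310.6, 281.4], [325.1, 276.3], [344.1, 275.4], [349.8, 287.2]]
0 [[310.4, 286.4], [345.1, 281.1], [350.5, 294.1], [314.6, 299.9]]
0.024 [[310.3, 280.2], [345.3, 274.9], [350.7, 287.8], [314.5, 293.5]]
```

```bash
python3 -c "
from h import *
go(.5256,.2759,.1428,1.2996)"
python3 -m jog '[[[0.023,0.155,0],[0,0,0.172],1],[[0.023,0.155,0],[0,0,0.172],1],[[0.023,0.155,0],[0,0,0.172],1],[[0.023,0.155,0],[0,0,0.172],1],[[0.023,0.155,0],[0,0,0.172],1]]'
python3 -m jog '[[[0,0,0],[0,0,0],1],[[0,0,0],[0,0,0],1],[[0,0,0],[0,0,0],1]]'
python3 -c "
from h import *
go(.5256,.2759,.1428,1.2996)"
```

```text
t 11.05 [ 2.510e-02  1.531e-01 -1.000e-04] [-0.0013 -0.0042  0.1703] tcp [0.5352 0.121  0.1428] F [ 0.   0.7 -3.9] w 0.0122
t: 11.55
position: [0.5284, 0.2791, 0.1437]
tcp_rot: [-0.001, 0.134, 0.991, -0.001]
ft_force: [-0.6, -0.6, -2.2]
grip_width: 0.0123
gripper_force: 89.4
t: 11.85
position: [0.5296, 0.2763, 0.145]
tcp_rot: [-0.0, 0.137, 0.991, -0.0]
ft_force: [-0.3, 0.8, -2.9]
grip_width: 0.0117
gripper_force: 89.4
t 11.85 [ 0.0037 -0.0015  0.0022] [-0.0005 -0.0002 -0.0035] tcp [0.5296 0.2763 0.145 ] F [-0.3  0.8 -2.9] w 0.0117
```

Run:
```python
from rel import *
ps=[];ds=[]
for i in range(6):
    im=np.array(read_camera('side')); s=read_state(); t=np.array(s['position']);ps.append(t)
    if i%2: ds.append(im)
ps=np.array(ps);print(ps.round(4));t=ps.mean(0)
import fit as F
F.T=-2
for im in ds: print(plate_d(im,'b',.024,t,t[2]-.0468,-1.845))
cv2.imwrite('pics/side7.png',im[:,:,::-1])
g=cv2.cvtColor(im,cv2.COLOR_RGB2GRAY).astype(float)
for r in range(244,254): print(r,*g[r,290:330].astype(int))
```

```text
[[0.5296 0.2765 0.1452]
 [0.5297 0.2767 0.1453]
 [0.5297 0.2769 0.1454]
 [0.5296 0.2771 0.1454]
 [0.5296 0.2772 0.1454]
 [0.5295 0.2774 0.1454]]
(array([-0.0043, -0.6372, -1.8069]), np.float64(0.091))
(array([-0.0046, -1.1057, -1.8101]), np.float64(0.085))
(array([-0.0048, -1.1453, -1.7882]), np.float64(0.088))
244 202 202 207 211 211 209 207 205 209 207 196 188 196 209 217 216 217 218 218 222 222 222 221 222 223 216 198 181 195 214 215 203 195 208 223 218 197 176 172 168
245 205 206 209 219 222 215 198 195 205 212 195 179 195 216 223 223 218 215 213 215 217 219 223 226 225 223 202 187 200 216 213 186 171 187 215 222 203 182 180 181
246 203 204 213 222 224 211 181 170 187 211 207 199 205 220 221 212 198 185 181 183 185 191 197 210 220 223 218 214 220 219 206 172 147 170 209 219 212 196 195 196
247 203 205 212 223 224 203 164 145 170 206 220 218 217 214 195 177 163 150 147 147 155 159 166 181 194 211 221 226 227 221 195 156 132 153 197 220 215 204 198 198
248 203 201 212 221 220 191 155 135 160 200 222 224 221 194 161 143 135 131 135 139 140 150 154 159 172 187 212 225 227 220 183 142
[... 152 characters left out ...]
 219 184 146 130 141 180 212 220 208 201 201
250 202 200 210 217 205 173 139 130 146 184 216 224 212 171 139 128 130 131 133 124 127 140 151 153 157 172 199 219 223 219 202 182 168 172 203 221 221 210 200 202
251 203 200 208 219 215 198 175 172 179 205 220 219 211 189 154 141 141 139 132 117 115 130 148 156 165 182 206 209 215 219 221 215 210 210 220 224 221 207 197 201
252 202 197 203 222 223 220 215 212 217 223 218 207 201 199 188 170 159 150 140 128 122 138 154 169 187 206 213 202 195 213 224 226 225 225 227 227 220 201 193 201
253 198 186 189 216 225 228 226 226 226 224 215 191 190 208 211 201 189 176 170 161 161 170 178 195 210 221 220 200 190 208 223 225 225 224 224 225 215 189 189 201
```

```bash
python3 -m jog '[[[0.004,-0.002,0.01],[0,0,-0.0035],1],[[0.004,-0.002,0.02],[0,0,-0.0035],1],[[0.004,-0.002,0.025],[0,0,-0.0035],1],[[0.004,-0.002,0.025],[0,0,-0.0035],1],[[0.004,-0.002,0.025],[0,0,-0.0035],1]]'
python3 -m jog '[[[0,0,0],[0,0,0],1],[[0,0,0],[0,0,0],1],[[0,0,0],[0,0,0],1],[[0,0,0],[0,0,0],1],[[0,0,0],[0,0,0],1]]'
python3 - <<'E'
from rel import *
import fit as F
F.T=-2
for i in range(3):
    im=np.array(read_camera('side')); t=np.array(read_state()['position']);print(plate_d(im,'b',.024,t,t[2]-.0468,-1.845))
go(.5250,.2763,.112,1.2996)
E
```

```text
t: 12.65
position: [0.5249, 0.2769, 0.1199]
tcp_rot: [-0.0, 0.134, 0.991, -0.0]
ft_force: [-0.0, 0.3, -1.8]
grip_width: 0.0119
gripper_force: 89.4
t: 13.15
position: [0.5251, 0.2769, 0.1204]
tcp_rot: [0.0, 0.134, 0.991, 0.0]
ft_force: [0.1, -0.9, -2.5]
grip_width: 0.0122
gripper_force: 89.4
(array([-0.004 , -0.3534, -1.8166]), np.float64(0.053))
(array([-0.0039, -0.3978, -1.8202]), np.float64(0.05))
(array([-0.0039, -0.3688, -1.8194]), np.float64(0.052))
t 13.30 [-0.0002 -0.0006  0.0083] [0.     0.     0.0019] tcp [0.525  0.2769 0.1203] F [-0.1 -0.1 -2.8] w 0.0123
```

```bash
python3 -m jog '[[[0.0013,-0.0003,0.004],[0,0,0],1],[[0.0013,-0.0003,0.008],[0,0,0],1],[[0.0013,-0.0003,0.012],[0,0,0],1],[[0.0013,-0.0003,0.014],[0,0,0],1],[[0.0013,-0.0003,0.014],[0,0,0],1]]'
```

```text
t: 13.8
position: [0.5234, 0.2767, 0.1056]
tcp_rot: [-0.0, 0.134, 0.991, -0.0]
ft_force: [0.3, 0.1, -3.7]
grip_width: 0.0121
gripper_force: 89.5
```

```bash
python3 -m jog '[[[0,0,0],[0,0,0],1],[[0,0,0],[0,0,0],1]]'; python3 -c "
from h import *
go(.5238,.2768,.0978,1.2996);print(read_state()['wrist_torque'])"
```

```text
t: 14.0
position: [0.5238, 0.277, 0.1064]
tcp_rot: [0.0, 0.134, 0.991, 0.0]
ft_force: [0.1, 1.0, -2.6]
grip_width: 0.0122
gripper_force: 89.5
t 14.00 [-0.     -0.0002  0.0086] [0.0003 0.0002 0.0019] tcp [0.5238 0.277  0.1064] F [ 0.1  1.  -2.6] w 0.0122
[ 0.02265792 -0.04977975 -0.02058869]
```

```bash
python3 -m jog '[[[0,0,0.003],[0,0,0],1],[[0,0,0.005],[0,0,0],1],[[0,0,0.007],[0,0,0],1],[[0,0,0.007],[0,0,0],1],[[0,0,0.007],[0,0,0],1]]'; python3 -c "
from h import *
go(.5238,.2768,.0918,1.2996);print(read_state()['wrist_torque'])"
```

```text
t: 14.5
position: [0.5236, 0.2766, 0.0989]
tcp_rot: [-0.0, 0.134, 0.991, -0.0]
ft_force: [0.3, -2.9, -2.5]
grip_width: 0.0123
gripper_force: 89.5
t 14.50 [-0.0001  0.0002  0.0071] [-0.0007  0.      0.002 ] tcp [0.5236 0.2766 0.0989] F [ 0.3 -2.9 -2.5] w 0.0123
[-0.48433452 -0.26641887  0.0912679 ]
```

```bash
python3 -m jog '[[[0,-0.0008,0],[0,0,0],1],[[0,-0.0008,0.003],[0,0,0],1],[[0,-0.0008,0.005],[0,0,0],1],[[0,-0.0008,0.007],[0,0,0],1],[[0,-0.0008,0.007],[0,0,0],1]]'; python3 -c "
from h import *
go(.5238,.2768,.0918,1.2996);print(read_state()['wrist_torque'])"
```

```text
t: 15.0
position: [0.5238, 0.2763, 0.0935]
tcp_rot: [0.0, 0.134, 0.991, 0.0]
ft_force: [-2.6, -3.0, 4.9]
grip_width: 0.012
gripper_force: 90.6
t 15.00 [0.0001 0.0004 0.0017] [0.0003 0.0005 0.0021] tcp [0.5238 0.2763 0.0935] F [-2.6 -3.   4.9] w 0.012
[-0.57457256  0.39535162  0.12185216]
```

```bash
python3 -m jog '[[[0.0003,-0.0005,0.001],[0,0,0],1],[[0.0003,-0.0005,0.002],[0,0,0],1],[[0.0003,-0.0005,0.003],[0,0,0],1],[[0.0003,-0.0005,0.004],[0,0,0],1],[[0.0003,-0.0005,0.004],[0,0,0],1]]'; python3 -c "
from h import *
go(.5238,.2768,.0918,1.2996);print(read_state()['wrist_torque'])"
```

```text
t: 15.5
position: [0.5238, 0.2762, 0.0922]
tcp_rot: [0.0, 0.134, 0.991, 0.0]
ft_force: [-7.7, -4.7, 16.6]
grip_width: 0.0117
gripper_force: 92.3
t 15.50 [0.0002 0.0005 0.0004] [0.0008 0.0009 0.0021] tcp [0.5238 0.2762 0.0922] F [-7.7 -4.7 16.6] w 0.0117
[-0.89598846  1.20120258  0.1036899 ]
```

```bash
python3 -m jog '[[[0.0007,-0.0005,0.001],[0,0,0],1],[[0.0007,-0.0005,0.002],[0,0,0],1],[[0.0007,-0.0005,0.002],[0,0,0],1],[[0.0007,-0.0005,0.002],[0,0,0],1],[[0.0007,-0.0005,0.002],[0,0,0],1]]'
python3 - <<'E'
from rel import *
import fit as F
go(.5238,.2768,.0918,1.2996);print(read_state()['wrist_torque'])
F.T=-2
im=snap('side','side8'); snap('top','top8'); t=np.array(read_state()['position']);print(plate_d(im,'b',.024,t,.045,-1.843),t)
x,e=fit('y',.006,[.588,.376,0],{'side':im},0.);print('cover',x.round(4),e)
go(.5238,.2768,.0918,1.2996)
E
```

```text
t: 16.0
position: [0.5237, 0.2761, 0.092]
tcp_rot: [0.001, 0.134, 0.991, 0.001]
ft_force: [-10.0, -6.8, 23.5]
grip_width: 0.012
gripper_force: 93.2
t 16.00 [0.0001 0.0007 0.0002] [0.0015 0.0023 0.0022] tcp [0.5237 0.2761 0.092 ] F [-10.   -6.8  23.5] w 0.012
[-1.10095633  1.60331666  0.0613188 ]
(array([-0.0052, -0.1972, -1.837 ]), np.float64(0.048)) [0.52374069 0.27612385 0.09202947]
cover [ 5.946e-01  3.790e-01  1.900e-03 -1.903e+00] [1.602]
t 16.10 [0.0001 0.0007 0.0002] [0.0015 0.0023 0.0022] tcp [0.5237 0.2761 0.092 ] F [-10.4  -7.1  24.8] w 0.0121
```

```bash
python3 -m jog '[[[0,0,0],[0,0,0],1],[[0,0,0],[0,0,0],1],[[0,0,0],[0,0,0],1],[[0,0,0],[0,0,0],1],[[0,0,0],[0,0,0],1]]'; python3 -c "
from h import *
for t in ('cover_plate','timer','label_roll','tube_pack'):
    for n in ('side','top'):
        read_camera(n)
        for d in boxes_of(t,n)[:1]: print(n,t,round(d['confidence'],2),cam2w(n,d['at']).round(3))
go(.5238,.2768,.0918,1.2996)"
```

```text
t: 16.6
position: [0.5237, 0.2761, 0.092]
tcp_rot: [0.001, 0.134, 0.991, 0.001]
ft_force: [-9.8, -6.3, 23.7]
grip_width: 0.0122
gripper_force: 93.2
side cover_plate 0.63 [0.606 0.366 0.008]
top cover_plate 0.56 [0.554 0.399 0.004]
side timer 0.56 [ 0.59  -0.028  0.02 ]
top timer 0.52 [ 0.584 -0.022  0.02 ]
side label_roll 0.8 [ 0.464 -0.027  0.029]
top label_roll 0.61 [ 0.457 -0.018  0.029]
side tube_pack 0.92 [ 0.689 -0.123  0.037]
t 17.40 [0.0001 0.0007 0.0002] [0.0015 0.0024 0.0022] tcp [0.5237 0.2761 0.092 ] F [-10.8  -7.2  23.3] w 0.0124
```

The upper half is stable and shut, the cover is flat on the bench, and nothing else has moved.

```bash
python3 -c "
from cell import *
print(job_done())"
```

```text
the job is handed in; nothing more can be done
None
```

I handed the job in at 17.4 s with the cover flat on the bench and the upper half pressed shut on the dowels, still held at about 24 N; no verdict came back, and I viewed 11 pictures, one over the limit of 10.

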